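# Shim the rocking counter scale

## Robot

A 6-joint arm with a two-finger parallel gripper is mounted at the origin on the work surface. World frame = base frame: x ahead of the robot, y to its left, z up, the work surface at z = 0. Lengths are in mm, angles in rad, forces in N, time in s.
With the tool pointing down it reaches from about 275 to 750 mm from the base axis. Payload 10.2 kg.
Tool frame: the origin (TCP) lies between the finger pads; the fingertips stand 11 mm ahead of it and the grasp point (between the pads) lies 8 mm behind it; z points along the fingers, y is the line along which they close (so a half turn about z gives the same grasp; the last joint's range is limited). The gripper opens to 85 mm and grips with 20 to 120 N. Pads are 22 mm wide; open, the fingers measure 114 mm over their backs; the gripper's body (76 mm by 85 mm) begins 54 mm behind the grasp point. The pads swing forward as they close: fully open they stand 13 mm farther back than shut.
Start: joints at [-1.541, 0.313, 1.498, -0, 1.331, -0.223], TCP at [131.297, -508.323, 242.294] pointing down, gripper open.
Joint ranges: [-2.94, 2.94], [-0.97, 2.17], [0.19, 2.56], [-1.23, 4.37], [0.02, 3.11], [-2.88, 2.88]. Speed limits (rad/s): [2.39, 2.39, 3.01, 3.14, 3.14, 3.14].

## Interface

Orientations are given as a unit quaternion [w, x, y, z].
In Python, from rig import sense, eyes, finish_job gives the robot as it stands.
- The arm moves only by the shell command python3 -m jog 'ROWS' [FORCE]. ROWS is JSON, a list of rows, each a list of 7 numbers: the shift along the tool's x, y, z in m, then the turn, a rotation vector about the tool's x, y, z in rad, then the finger opening in m, from 0 to 0.0854. In form: [[dx, dy, dz, rx, ry, rz, gripper], ...]. A call has 1 to 5 rows; each row shifts and turns the commanded pose from where the row before left it, along the tool's axes as they then stand; what a row does not reach is not made up. A row lasts 1/10 s, in which the tool goes at most 50 mm and 8.59 degrees, less where a joint would pass 70% of its speed; a pose out of reach is approached as far as the arm can. A call is refused whole if a number of a shift passes 0.05 or a number of a turn 0.15, either way. A call with a gripper value outside its range is refused whole. The fingers move at their own pace and stop on an object; FORCE is the grip in N (left out, the last holds). Time passes only in rows, so rows that do not move let the fingers close. It gives the time, the measured TCP pose, the force, the opening and the grip force at its end, in the units of the state.
- sense(): the state, without advancing time (a new reading comes with each control period).
- eyes.capture(name): name is "scene" or "top"; returns the picture (384x512x3 uint8, red, green, blue); there is no depth.
- eyes.calibration(name): a dict with "fx", "fy", "cx", "cy" (pixels), "dist" ([k1, k2, p1, p2, k3] as OpenCV has them; the pictures are not rectified), "cam_to_world" (4x4, takes a point from camera to world coordinates). Camera axes: x right, y down, z forward; pixel columns grow to the right and rows downward; lengths in mm; the calibration is good to about 2 mm. A picture is of the moment at which its call begins. calibration takes no time and is no camera call.
- finish_job(): hands the job in; it is judged then, once.
The state is a dict: "time_s": time; "joints": joint angles; "dq": joint speeds; "tau": joint torques, N m; "eef_pos": TCP position; "ee_rot": TCP orientation; "force": force on the tool from outside, world axes, zero at the start; "wrist_torque": the same for the moment, N m; "grip_width": opening from 0.0 (shut) to 1.0 (fully open); "grip_force": force on a finger pad.
Only numpy, scipy, OpenCV 4.12 (cv2) and the standard library are available. Lean on these libraries where they do the work, as an engineer would, in place of code of your own. Each camera call takes 0.05 s, during which the arm holds its last target. There are 200 camera calls.

## Task

The counter scale rocks because its front-left foot has lost its rubber pad. Without picking anything up, push the steel wedge shim along the counter, thin edge first, squarely under that foot until it is snug and the scale no longer rocks: all four feet bearing, the corner not jacked up, the scale not shoved out of its place. Then press down firmly with a fingertip on the cap of that corner to check that it does not give, let go, and leave everything else on the counter alone.

Things in the scene. Friction and masses are not known exactly. Their poses are not given: they have to be found in the camera images.
- scale: Grey bench scale, 5 kg, loose on four feet, with a steel platter 200 x 260 mm (top 75 mm up) and a display on a post at its rear right. Its front faces the robot, turned up to 20 degrees; left is the robot's left (+y). Origin: on the counter below the middle of the bare front-left foot; x to its rear, y to its left, z up. The platter begins 20 mm behind the origin.
- foot_front_left: The bare foot: a round steel stem 20 mm across, its flat underside 6 mm above the counter (no pad), under a lug 42 mm wide that reaches 21 mm in front of the stem's axis (underside 28 mm up) and carries a cap. Part of the scale; origin at counter level below the middle of the foot. A few newtons down on the cap rock the unshimmed scale.
- corner_cap (a point): Middle of the top of the round steel cap, 26 mm across, on the front-left corner, right above the bare foot; 52 mm above the counter. This is the place to press.
- foot_front_right: Padded foot, 32 mm across, of the front-right corner; origin on its underside, 200 mm to the right of the bare foot. The rear pair of feet, 240 mm further back, is padded too. If the corner is jacked up too far, this foot is the first to come off the counter.
- shim: Steel wedge 85 mm long, 38 mm wide, 2 mm thick at the thin edge rising evenly to 12 mm; 180 g, flat on the counter, aimed roughly at the bare foot. Origin under its middle, x to the thin edge, z up. It meets the foot when the thin edge is about 24 mm past the foot's axis; 1 to 3 mm on it is snug, the push rising steeply to 8 to 20 N; forced on, it jacks the corner up and the scale rocks again.
- shim_thin_edge (a point): Middle of the shim's thin edge, on the counter (42.5 mm ahead of the shim's origin).
- shim_thick_end (a point): Middle of the shim's upright thick end face (38 mm wide, 12 mm tall), the face to push on; 5 mm above the counter.
- jam_jar: Bystander: dark jam jar, 58 mm across, 75 mm tall, to the left of the shim. Origin under its middle.
- label_roll: Bystander: roll of paper labels, 64 mm across, 30 mm tall, lying flat to the right of the shim. Origin under its middle.
- honey_jar: Bystander: pink honey jar, 68 mm across, 115 mm tall. Origin under its middle.
- honey_jar_b: Bystander: amber honey jar, 68 mm across, 115 mm tall. Origin under its middle.
- syrup_bottle: Bystander: dark syrup bottle, 54 mm across, 170 mm tall. Origin under its middle.
- gift_carton: Bystander: brown gift carton 75 x 105 mm, 115 mm tall. Origin under its middle.
- honey_spoon: Bystander: wooden spoon 160 mm long, lying on the counter.
Mind the look-alikes: they are no part of the job. There is more than one size of the shim; the job needs the middle-sized.

How it is judged (in metres and radians):
On the way, in this order (a step that is already met when the one before it is completed fails the run):
1. the shim is under the bare foot and bears it (contact force between shim and foot_front_left above 1.5 N and angle between scale's own z axis and vertical below 0.008 rad), for 0.2 s.
2. a fingertip presses down on the cap of that corner and it does not give way (all of step 1 and contact force between the fingers and foot_front_left above 4 N and horizontal distance between the grasp point and corner_cap below 0.04 m), for 0.2 s.
At the end, for the whole second after the job is handed in: The bare foot stands on the flat shim, entered thin edge first, within 14 mm of its centre line, loading it with over 1.5 N; the front-right pad still bears over 0.5 N; the scale is level within 0.45 degrees and within 20 mm (front-right foot 25 mm) of its place; all at rest (all of step 1 and contact force between foot_front_right and anything else above 0.5 N and y of foot_front_left in the frame of shim between -0.014 and 0.014 m and x of foot_front_left in the frame of shim above 0 m and angle between shim's own z axis and vertical below 0.05 rad and distance of scale from where it was at the start of the episode below 0.02 m and distance of foot_front_right from where it was at the start of the episode below 0.025 m and linear speed of each of shim, scale below 0.01 m/s); the robot touches nothing.
It fails at once if the shim is lifted, or stood on edge (height (world z) of shim above 0.012 m or angle between shim's own z axis and vertical above 0.35 rad).
It fails at once if the scale is lifted or tipped (height (world z) of scale above 0.012 m or angle between scale's own z axis and vertical above 0.07 rad).
It fails at once if the scale is shoved out of its place (distance of scale from where it was at the start of the episode above 0.03 m or distance of foot_front_right from where it was at the start of the episode above 0.04 m).
It fails at once if a bystander is disturbed (distance of any of jam_jar, label_roll, honey_jar, honey_jar_b, syrup_bottle, gift_carton, honey_spoon from where it was at the start of the episode above 0.02 m).
It also fails if it takes over 61 s, if anything falls off the work surface, if the arm or the gripper's body presses on something with over 40 N, if the wrist force passes 120 N, or if a joint passes its speed limit or range.

## Working session

There is one attempt and no reset: what is moved stays moved. The work goes in short steps, Python scripts to look and compute and a shell command to move; the robot and the scene stay as the last step left them, time stands still between calls to the robot, and variables do not carry over. Pictures are saved under pics/ and viewed, at most 10 in all, crops included, and the job is handed in when it is done.

```bash
mkdir -p pics; ls
python3 - <<'E'
from rig import sense, eyes
import cv2
for n in("scene","top"):
    im=eyes.capture(n); cv2.imwrite(f"pics/{n}0.png",im[:,:,::-1])
    cv2.imwrite(f"pics/{n}0b.png",cv2.resize(im[:,:,::-1],(768,576),interpolation=cv2.INTER_CUBIC))
    c=eyes.calibration(n); print({k:(v.round(3).tolist() if hasattr(v,'round') and hasattr(v,'tolist') else v) for k,v in c.items()})
print(sense())
E
```

```text
pics
{'fx': 353.58800233416406, 'fy': 353.58800233416406, 'cx': 255.71679901767655, 'cy': 192.28449509406357, 'dist': [-0.032, 0.0, 0.0, 0.0, 0.0], 'cam_to_world': [[0.344, 0.793, -0.503, 1006.198], [0.939, -0.289, 0.186, -161.66], [0.002, -0.536, -0.844, 890.406], [0.0, 0.0, 0.0, 1.0]]}
{'fx': 373.209917284205, 'fy': 373.209917284205, 'cx': 258.71801437386455, 'cy': 192.24289998365668, 'dist': [-0.012, 0.0, 0.0, 0.0, 0.0], 'cam_to_world': [[0.005, -0.987, 0.162, 343.975], [-1.0, -0.003, 0.01, 24.923], [-0.009, -0.162, -0.987, 1107.861], [0.0, 0.0, 0.0, 1.0]]}
{'time_s': 0.1, 'joints': array([-1.54137673e+00,  3.13393226e-01,  1.49832850e+00,  1.94532308e-05,
        1.33100133e+00, -2.23402553e-01]), 'dq': array([ 0.00032123, -0.00129878, -0.00106745, -0.00117564, -0.0018261 ,
        0.00031488]), 'tau': array([ 1.11570389e-03, -4.12904298e+01, -2.60144699e+01, -2.43592431e-04,
        3.01629290e-03, -1.14018891e-05]), 'eef_pos': array([ 131.30745743, -508.10280282,  241.80499072]), 'ee_rot': array([-5.61630983e-04,  9.92020888e-01,  1.26072354e-01,  6.41364903e-05]), 'force': array([-0.62714001, -0.57337264,  0.06750735]), 'wrist_torque': array([0.00014675, 0.00483986, 0.024667  ]), 'grip_force': 0.0, 'grip_width': 0.9993764209180481}
```

View pics/scene0b.png

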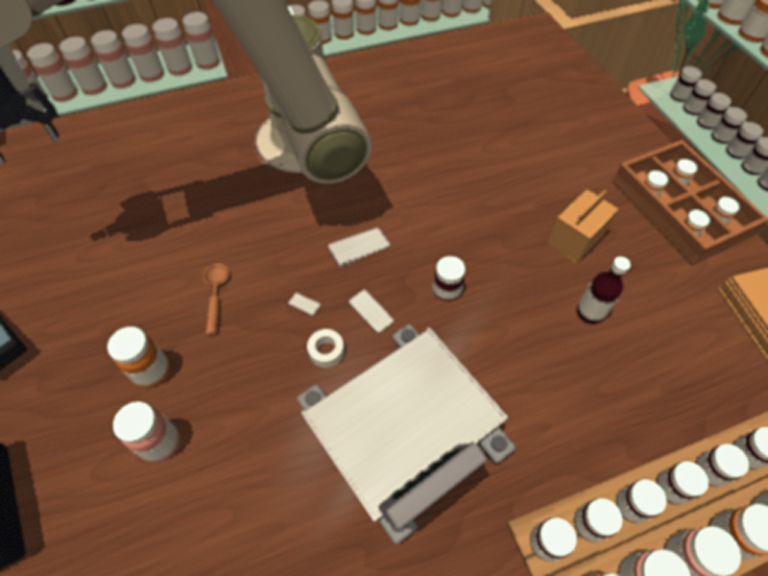

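View pics/top0b.png

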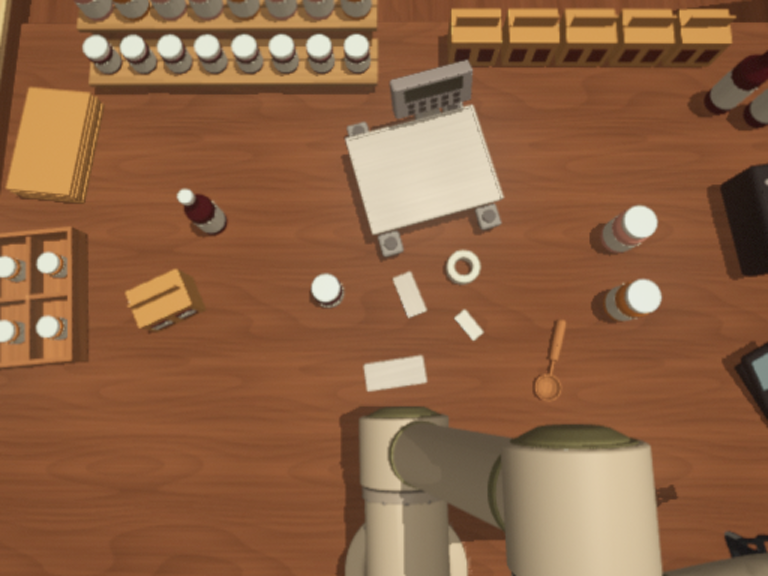

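Top view (768-wide): bare-foot cap at about (390,243), front-right cap (487,216), middle shim (409,294), with the larger shim at (395,373) and smaller at (469,325). The jam jar is at (326,290) and the label roll at (463,267). Now I'll measure them.

```bash
cat > h.py <<'E'
import numpy as np, cv2
from rig import sense, eyes
def ray(n,uv,z):
    c=eyes.calibration(n); K=np.array([[c['fx'],0,c['cx']],[0,c['fy'],c['cy']],[0,0,1]])
    p=cv2.undistortPoints(np.array(uv,float).reshape(-1,1,2),K,np.array(c['dist'])).reshape(-1,2)
    T=np.array(c['cam_to_world']); d=np.c_[p,np.ones(len(p))]@T[:3,:3].T; o=T[:3,3]
    return o+d*((z-o[2])/d[:,2])[:,None]
def mask(im,lo,hi): return cv2.inRange(cv2.cvtColor(im,cv2.COLOR_RGB2HSV),lo,hi)
def bright(n,im=None,amin=40,amax=2500):
    im=eyes.capture(n) if im is None else im
    m=mask(im,(0,0,140),(179,90,255))
    cs,_=cv2.findContours(m,cv2.RETR_EXTERNAL,cv2.CHAIN_APPROX_NONE)
    return [c for c in cs if amin<cv2.contourArea(c)<amax]
E
python3 - <<'E'
from h import *
np.set_printoptions(precision=1,suppress=True)
for n in("scene","top"):
    im=cv2.imread(f"pics/{n}0.png")[:,:,::-1].copy()
    for c in bright(n,im):
        (u,v),wh,a=cv2.minAreaRect(c)
        if 90<v<270 and 180<u<340:
            b=ray(n,cv2.boxPoints(((u,v),wh,a)),6)
            e=[np.linalg.norm(b[0]-b[1]),np.linalg.norm(b[1]-b[2])]
            print(n,round(u),round(v),cv2.contourArea(c),'ctr',b.mean(0)[:2],'sides',np.array(e)); print(b[:,:2].ravel())
    # caps: dark discs
    for (u,v) in ({'top':[(260,162),(325,144)],'scene':[(270,224),(208,265)]}[n]):
        p=im[v-16:v+16,u-16:u+16]; cv2.imwrite(f"pics/cap_{n}_{u}.png",p)
tiles=[cv2.resize(cv2.imread(f"pics/cap_{k}.png"),(288,288),interpolation=cv2.INTER_NEAREST) for k in("top_260","top_325","scene_270","scene_208")]
cv2.imwrite("pics/caps.png",np.vstack([np.hstack(tiles[:2]),np.hstack(tiles[2:])]))
E
```

```text
scene 216 230 433.0 ctr [ 557.8 -112.6] sides [69.6 69.4]
[ 544.3 -156.3  508.8  -96.4  572.7  -69.3  605.5 -128.3]
scene 203 202 158.5 ctr [ 457.9 -123.8] sides [30.5 61.9]
[ 446.6 -153.4  422.7 -134.4  469.7  -94.1  492.5 -113.4]
scene 247 207 398.0 ctr [517.4  -7.7] sides [44.8 98.6]
[483.3 -44.7 460.5  -6.1 552.7  28.9 573.1  -8.9]
scene 300 178 255.5 ctr [477.6 176.9] sides [62.9 61.1]
[464.  140.6 433.6 195.6 492.2 212.8 520.6 158.7]
scene 239 163 531.5 ctr [359.5  22.4] sides [126.6  62.9]
[334.5 -39.3 322.8  86.7 385.5  82.3 395.4 -40. ]
top 263 248 714.5 ctr [358.4  22.7] sides [119.5  55. ]
[376.2  86.  394.8 -32.  340.4 -40.2 322.1  76.9]
top 312 216 183.5 ctr [ 453.4 -122.6] sides [30.4 59.7]
[ 466.8  -92.1  486.2 -115.5  439.8 -153.1  420.7 -129.8]
top 217 191 268.0 ctr [527.3 161.8] sides [57.3 56.2]
[526.3 201.5 567.7 162.  528.1 122.1 487.2 161.6]
top 272 196 360.0 ctr [513.6  -5.1] sides [41.3 87.4]
[545.9  30.4 562.1  -7.5 481.1 -40.5 465.3  -3. ]
top 309 177 366.0 ctr [ 571.7 -113.6] sides [67.5 66.2]
[ 571.4  -67.   619.5 -114.4  571.7 -160.2  524.3 -112.8]
top 260 162 157.0 ctr [618.   31.1] sides [41.4 42.3]
[633.3  56.2 643.7  16.2 602.6   6.2 592.3  46. ]
top 325 144 155.0 ctr [ 675.  -167.1] sides [40.2 43.6]
[ 689.3 -141.9  702.5 -179.8  660.7 -192.1  647.7 -154.4]
```

View pics/caps.png

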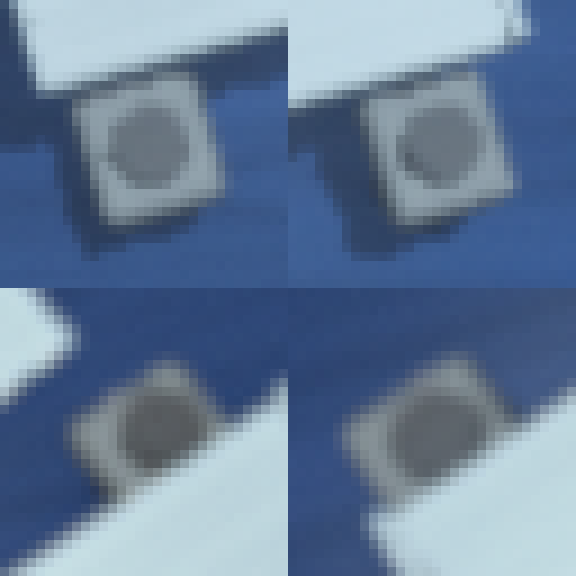

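The crops show the round caps centred in their square lugs. In full-image pixels, the top view has FL (259.9,161.8) and FR (325.2,143.6). The scene view has FL (271.3,223.3) and FR (208.2,264.9).

Run:
```python
from h import *
np.set_printoptions(precision=1,suppress=True)
t=ray('top',[(259.9,161.8),(325.2,143.6)],52)[:,:2]; s=ray('scene',[(271.3,223.3),(208.2,264.9)],52)[:,:2]
print(t,s)
for p in(t,s):
    d=p[0]-p[1]; print('dist',np.linalg.norm(d),'yaw deg',np.degrees(np.arctan2(-d[0],d[1])))
# shim corners, mask-edge style subpixel: which end thick? short-side widths & brightness
for n,b in(('top',(272,196)),('scene',(247,207))):
    im=cv2.imread(f"pics/{n}0.png")[:,:,::-1].copy()
    c=min(bright(n,im),key=lambda c:np.hypot(*(np.array(cv2.minAreaRect(c)[0])-b)))
    vx,vy,x,y=cv2.fitLine(c,cv2.DIST_L2,0,.01,.01).ravel()
    M=cv2.moments(c);u,v=M['m10']/M['m00'],M['m01']/M['m00']
    q=ray(n,[(u-20*vx,v-20*vy),(u+20*vx,v+20*vy),(u,v)],6)[:,:2]; d=q[1]-q[0]
    print(n,'ctr',q[2],'axis deg',np.degrees(np.arctan2(d[1],d[0])))
    p=im[int(v)-26:int(v)+26,int(u)-30:int(u)+30]; cv2.imwrite(f"pics/shim_{n}.png",cv2.resize(p[:,:,::-1],(400,346),interpolation=cv2.INTER_CUBIC))
cv2.imwrite("pics/shims.png",np.hstack([cv2.imread(f"pics/shim_{n}.png") for n in("top","scene")]))
```

```text
[[ 606.7   32.5]
 [ 661.9 -158.3]] [[ 613.1   28.6]
 [ 667.6 -161.4]]
dist 198.6881544193664 yaw deg 16.134227254380214
dist 197.6608915629737 yaw deg 15.994889537111755
top ctr [513.2  -5.4] axis deg -157.65279962483837
scene ctr [518.1  -7.2] axis deg 22.583532571472247
```

View pics/shims.png

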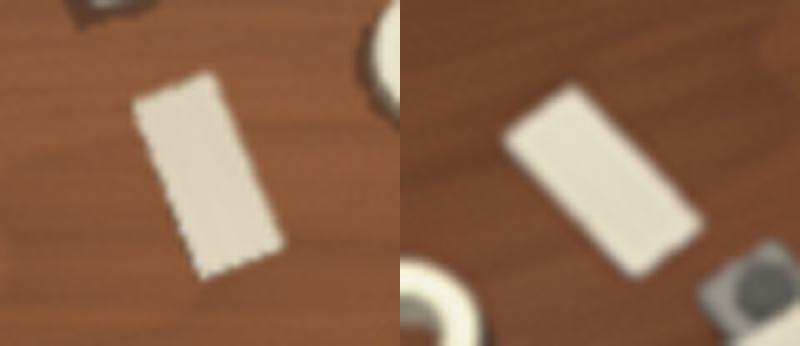

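The shim (38 x 85 mm checks out) lies at about (515.7,-6.3), axis 22.5°. The bare foot is at about (610,30.5), 101 mm ahead in direction 21.3°, so about 83 mm of push until contact. I'll turn the tool to 22° and travel behind the shim.

```bash
python3 -m jog '[[0,0,0,0,0,-0.13,0],[0.039,-0.0267,0,0,0,0,0],[0.039,-0.0267,0,0,0,0,0],[0.039,-0.0267,0,0,0,0,0],[0.039,-0.0267,0,0,0,0,0]]' 60
python3 -m jog '[[0.039,-0.0267,0,0,0,0,0],[0.039,-0.0267,0,0,0,0,0],[0.039,-0.0267,0,0,0,0,0],[0.039,-0.0267,0,0,0,0,0],[0.039,-0.0267,0,0,0,0,0]]'
python3 -m jog '[[0.039,-0.0267,0,0,0,0,0],[0.039,-0.0267,0,0,0,0,0],[0.039,-0.0267,0,0,0,0,0],[0,0,0,0,0,0,0],[0,0,0,0,0,0,0]]'
```

```text
time_s: 0.6
eef_pos: [236.7, -349.2, 242.0]
ee_rot: [-0.0, 0.982, 0.19, 0.0]
force: [0.2, 0.0, -0.3]
grip_width: 0.145
grip_force: 0.0
time_s: 1.1
eef_pos: [367.7, -152.4, 242.3]
ee_rot: [0.0, 0.982, 0.19, 0.0]
force: [0.5, -1.0, -0.2]
grip_width: 0.001
grip_force: 0.0
time_s: 1.6
eef_pos: [445.7, -35.6, 241.9]
ee_rot: [-0.0, 0.982, 0.191, -0.0]
force: [0.5, -1.6, 0.2]
grip_width: -0.003
grip_force: 0.0
```

```bash
python3 -m jog '[[0,0,0.045,0,0,0,0],[0,0,0.045,0,0,0,0],[0,0,0.045,0,0,0,0],[0,0,0.045,0,0,0,0],[0,0,0.02,0,0,0,0]]'
python3 -m jog '[[0,0,0.014,0,0,0,0],[0,0,0.013,0,0,0,0],[0,0,0,0,0,0,0]]'
python3 - <<'E'
from h import *
a=eyes.capture('scene'); b=eyes.capture('top')
cv2.imwrite('pics/s1.png',cv2.resize(np.hstack([a[170:270,180:300],b[150:250,210:330]])[:,:,::-1],(792,330),interpolation=cv2.INTER_CUBIC))
E
```

```text
time_s: 2.1
eef_pos: [443.4, -37.1, 39.2]
ee_rot: [-0.001, 0.982, 0.189, -0.002]
force: [1.5, -0.5, -0.1]
grip_width: 0.0
grip_force: 0.0
time_s: 2.4
eef_pos: [444.5, -37.3, 14.2]
ee_rot: [-0.001, 0.982, 0.189, -0.001]
force: [-0.4, -0.3, 0.2]
grip_width: 0.0
grip_force: 0.0
```

View pics/s1.png

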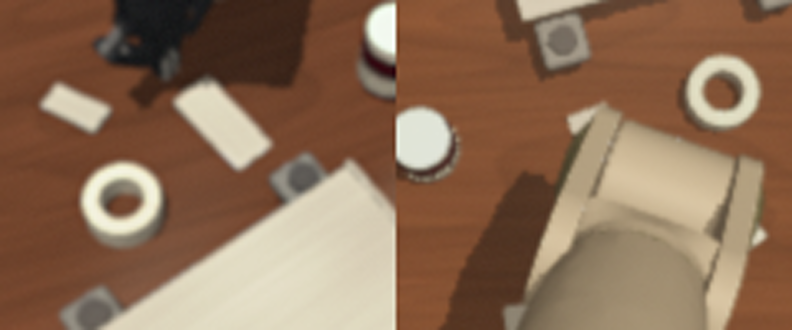

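The fingertips stand right behind the thick end, on the shim's axis (scene crop: tip ~(167,70), shim end ~(190,92)). I'll start pushing.

```bash
python3 -m jog '[[0.008,-0.002,0,0,0,0,0],[0.007,0,0,0,0,0,0],[0.005,0,0,0,0,0,0],[0.004,0,0,0,0,0,0],[0.004,0,0,0,0,0,0]]'
python3 -m jog '[[0.006,0,0,0,0,0,0],[0.006,0,0,0,0,0,0],[0.006,0,0,0,0,0,0],[0.006,0,0,0,0,0,0],[0.006,0,0,0,0,0,0]]'
python3 -m jog '[[0.006,0,0,0,0,0,0],[0.006,0,0,0,0,0,0],[0,0,0,0,0,0,0]]'
python3 - <<'E'
from h import *
np.set_printoptions(precision=1,suppress=True)
a=eyes.capture('scene')
cv2.imwrite('pics/s2.png',cv2.resize(a[170:270,180:300][:,:,::-1],(720,600),interpolation=cv2.INTER_CUBIC))
for c in bright('scene',a):
    r=cv2.minAreaRect(c)
    if 240<r[0][0]<275 and 195<r[0][1]<230: print(r,ray('scene',cv2.boxPoints(r),6)[:,:2])
E
```

```text
time_s: 3.0
eef_pos: [471.2, -23.8, 15.3]
ee_rot: [-0.0, 0.982, 0.19, -0.0]
force: [-1.3, -0.1, 1.1]
grip_width: -0.002
grip_force: 0.7
time_s: 3.5
eef_pos: [499.3, -12.6, 15.3]
ee_rot: [-0.0, 0.982, 0.19, -0.0]
force: [-0.7, -0.1, 0.6]
grip_width: 0.0
grip_force: 0.6
time_s: 3.8
eef_pos: [510.7, -8.1, 15.3]
ee_rot: [0.0, 0.982, 0.19, 0.0]
force: [-0.4, -0.6, -0.6]
grip_width: 0.002
grip_force: 0.0
```

View pics/s2.png

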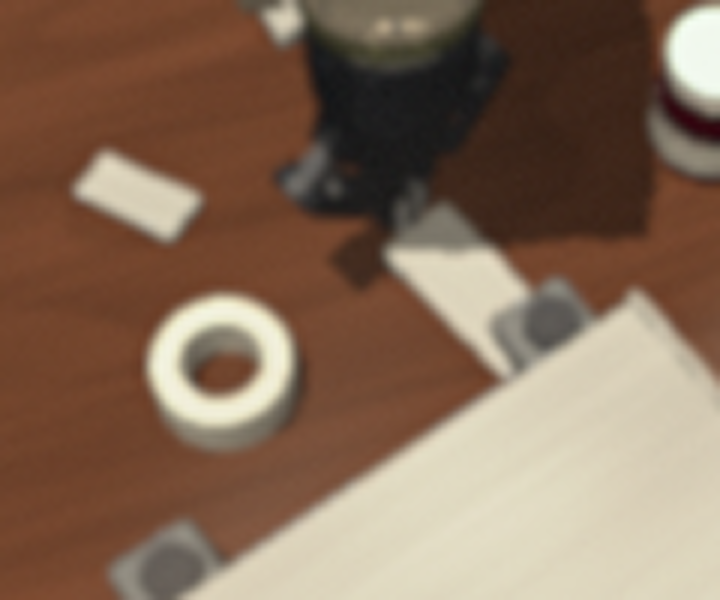

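The shim is sliding straight, with its front now under the lug. I'll check its centre line against the cap, using edges (385,255)-(505,378) and (440,202)-(528,290) in the 6x crop.

Run:
```python
from h import *
np.set_printoptions(precision=1,suppress=True)
P=lambda x,y:(180+x/6-.42,170+y/6-.42)
e=np.vstack([ray('scene',[P(385,255),P(440,202)],12),ray('scene',[P(505,378)],5),ray('scene',[P(528,290)],6)])[:,:2]
print(e)
for i,j in((0,2),(1,3)):
    d=e[j]-e[i]; print(np.degrees(np.arctan2(d[1],d[0])),np.linalg.norm(d))
cap=ray('scene',[P(550,323)],52)[0,:2]; print('cap',cap,'width',np.linalg.norm(e[0]-e[1]))
m=(e[0]+e[1])/2
for a in(20,21,22,23,24):
    t=np.radians(a); d=cap-m; print(a,'along',d@[np.cos(t),np.sin(t)],'lat',d@[-np.sin(t),np.cos(t)])
s=sense(); print(s['eef_pos'],np.array(m)-s['eef_pos'][:2])
```

```text
[[534.2 -22.7]
 [515.7  11.6]
 [610.8   9.1]
 [572.   35.5]]
22.612355926146208 82.91525414539286
22.937691254092 61.11275936929389
cap [613.4  28.4] width 39.04843743380038
20 along 94.7001262494338 lat 1.6576287390815463
21 along 94.71463257199221 lat 0.004631181228496102
22 along 94.70028789994797 lat -1.6483677873272107
23 along 94.6570966028271 lat -3.300864647086814
24 along 94.58507183711713 lat -4.952356031498714
[510.3  -8.2  15.2] [14.7  2.6]
```

The foot is about 2.5 mm off the centre line, which is fine, with about 34 mm left to contact. I'll push most of it, then creep with force readings.

```bash
python3 -m jog '[[0.006,0,0,0,0,0,0],[0.006,0,0,0,0,0,0],[0.006,0,0,0,0,0,0],[0.006,0,0,0,0,0,0],[0,0,0,0,0,0,0]]'
for i in 1 2 ; do python3 -m jog '[[0.002,0,0,0,0,0,0],[0,0,0,0,0,0,0]]' | grep -E "pos|force: \["; done
python3 -m jog '[[0.001,0,0,0,0,0,0],[0,0,0,0,0,0,0]]' | grep -E "pos|force: \["
python3 -m jog '[[0.001,0,0,0,0,0,0],[0,0,0,0,0,0,0]]' | grep -E "pos|force: \["
```

```text
time_s: 4.35
eef_pos: [533.0, 0.9, 15.4]
ee_rot: [0.0, 0.982, 0.19, 0.0]
force: [0.5, -0.1, 0.3]
grip_width: 0.0
grip_force: 0.0
eef_pos: [534.1, 1.4, 15.3]
force: [0.6, 0.5, -0.2]
eef_pos: [536.0, 2.2, 15.3]
force: [0.5, 0.8, 0.2]
eef_pos: [536.9, 2.5, 15.3]
force: [-1.3, -0.0, -0.1]
eef_pos: [537.8, 2.9, 15.3]
force: [-0.8, -0.3, -0.5]
```

```bash
python3 -m jog '[[0.001,0,0,0,0,0,0],[0,0,0,0,0,0,0]]' | grep -E "pos|force: \["
python3 -m jog '[[0.001,0,0,0,0,0,0],[0,0,0,0,0,0,0]]' | grep -E "pos|force: \["
python3 -m jog '[[0.001,0,0,0,0,0,0],[0,0,0,0,0,0,0]]' | grep -E "pos|force: \["
```

```text
eef_pos: [538.8, 3.3, 15.3]
force: [-0.2, -0.2, -0.7]
eef_pos: [539.7, 3.7, 15.3]
force: [-0.1, 0.3, 0.9]
eef_pos: [540.7, 4.1, 15.3]
force: [-0.7, -0.9, 0.8]
```

```bash
python3 -m jog '[[0.001,0,0,0,0,0,0],[0,0,0,0,0,0,0]]' | grep -E "pos|force: \["
python3 -m jog '[[0.001,0,0,0,0,0,0],[0,0,0,0,0,0,0]]' | grep -E "pos|force: \["
```

```text
eef_pos: [541.6, 4.5, 15.3]
force: [-0.0, 0.1, -0.2]
eef_pos: [542.5, 4.8, 15.3]
force: [-1.0, 0.3, 0.5]
```

```bash
python3 -m jog '[[0.001,0,0,0,0,0,0],[0,0,0,0,0,0,0]]' | grep -E "pos|force: \["
python3 -m jog '[[0.001,0,0,0,0,0,0],[0,0,0,0,0,0,0]]' | grep -E "pos|force: \["
python3 - <<'E'
from h import *
a=eyes.capture('scene')
cv2.imwrite('pics/s3.png',cv2.resize(a[180:250,220:305][:,:,::-1],(728,600),interpolation=cv2.INTER_CUBIC))
E
```

```text
eef_pos: [543.3, 5.1, 15.3]
force: [-1.3, 0.0, 0.3]
eef_pos: [543.9, 5.5, 15.3]
force: [-3.4, -1.1, 2.6]
```

View pics/s3.png

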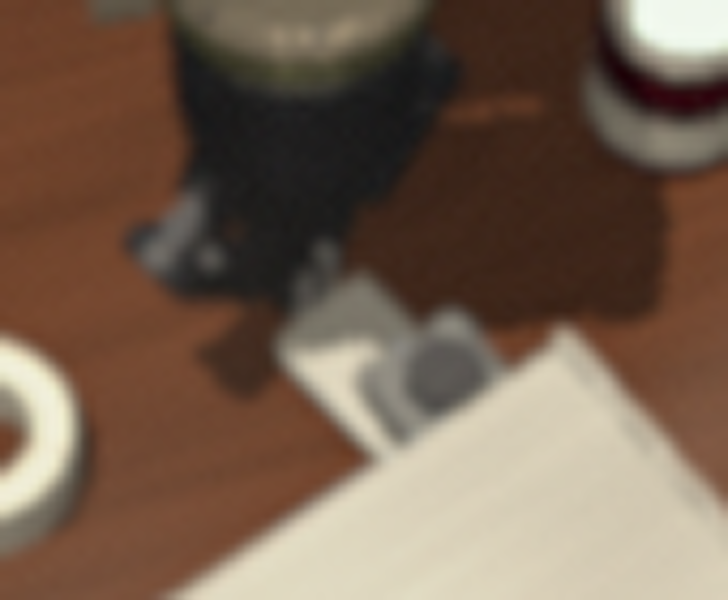

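The shim sits squarely under the lug, and the force is starting to rise: contact. I'll continue in half-millimetre steps.

```bash
python3 -m jog '[[0.0007,0,0,0,0,0,0],[0,0,0,0,0,0,0],[0,0,0,0,0,0,0]]' | grep -E "pos|force: \["
python3 -m jog '[[0.0005,0,0,0,0,0,0],[0,0,0,0,0,0,0],[0,0,0,0,0,0,0]]' | grep -E "pos|force: \["
```

```text
eef_pos: [544.3, 5.7, 15.2]
force: [-5.6, -2.5, 3.2]
eef_pos: [544.5, 5.8, 15.2]
force: [-7.6, -3.9, 4.6]
```

```bash
python3 -m jog '[[0.0005,0,0,0,0,0,0],[0,0,0,0,0,0,0],[0,0,0,0,0,0,0]]' | grep -E "pos|force: \["
python3 -m jog '[[0.0005,0,0,0,0,0,0],[0,0,0,0,0,0,0],[0,0,0,0,0,0,0]]' | grep -E "pos|force: \["
```

```text
eef_pos: [544.7, 5.9, 15.2]
force: [-9.5, -3.9, 5.4]
eef_pos: [545.0, 6.0, 15.2]
force: [-10.8, -3.8, 6.5]
```

About 11.5 N push, 2 mm past contact: snug. I'll back off, rise, and move over the cap.

```bash
python3 -m jog '[[-0.003,0,0,0,0,0,0],[-0.007,0,0,0,0,0,0],[-0.01,0,0,0,0,0,0],[0,0,-0.04,0,0,0,0],[0,0,-0.04,0,0,0,0]]'
python3 -m jog '[[0,0,0,0,0,0,0],[0.03,0,0,0,0,0,0],[0.03,0,0,0,0,0,0],[0.025,0,0,0,0,0,0],[0,0,0,0,0,0,0]]'
python3 - <<'E'
from h import *
a=eyes.capture('scene')
cv2.imwrite('pics/s4.png',cv2.resize(a[150:270,200:320][:,:,::-1],(600,600),interpolation=cv2.INTER_CUBIC))
E
```

```text
time_s: 8.3
eef_pos: [526.6, -1.3, 95.6]
ee_rot: [-0.001, 0.982, 0.19, -0.001]
force: [0.9, -0.1, 0.4]
grip_width: -0.004
grip_force: 0.0
time_s: 8.8
eef_pos: [607.8, 31.3, 94.3]
ee_rot: [-0.0, 0.982, 0.191, 0.0]
force: [-1.0, 0.8, -0.3]
grip_width: -0.001
grip_force: 0.0
```

View pics/s4.png

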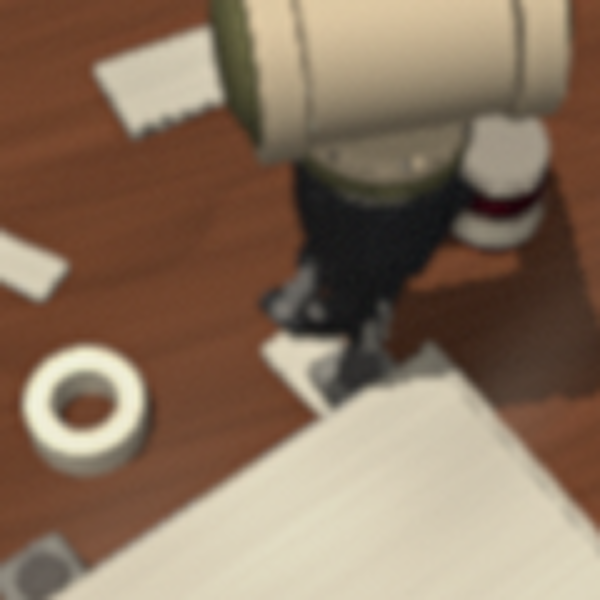

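The fingertips are above the cap and clear of the platter edge. Now I'll descend to press.

```bash
python3 -m jog '[[-0.002,0,0.015,0,0,0,0],[0,0,0.011,0,0,0,0],[0,0,0.003,0,0,0,0],[0,0,0,0,0,0,0]]' | grep -E "pos|force: \["
python3 -m jog '[[0,0,0.001,0,0,0,0],[0,0,0,0,0,0,0]]' | grep -E "pos|force: \["
python3 -m jog '[[0,0,0.001,0,0,0,0],[0,0,0,0,0,0,0]]' | grep -E "pos|force: \["
```

```text
eef_pos: [604.2, 29.7, 65.9]
force: [-0.1, -0.8, -0.5]
eef_pos: [604.9, 29.8, 65.7]
force: [0.2, -0.8, -0.3]
eef_pos: [604.8, 29.9, 64.4]
force: [0.5, -0.3, -0.0]
```

```bash
python3 -m jog '[[0,0,0.001,0,0,0,0],[0,0,0,0,0,0,0]]' | grep -E "pos|force: \["
python3 -m jog '[[0,0,0.001,0,0,0,0],[0,0,0,0,0,0,0]]' | grep -E "pos|force: \["
python3 -m jog '[[0,0,0.001,0,0,0,0],[0,0,0,0,0,0,0]]' | grep -E "pos|force: \["
```

```text
eef_pos: [604.7, 29.9, 63.2]
force: [0.7, 0.3, 0.5]
eef_pos: [604.8, 29.9, 63.1]
force: [-2.3, 1.1, 6.2]
eef_pos: [604.8, 29.9, 63.0]
force: [-6.2, 0.1, 13.6]
```

The cap holds at 63.0 mm with 13.6 N and doesn't give. I'll hold briefly, then release.

```bash
python3 -m jog '[[0,0,0.0004,0,0,0,0],[0,0,0,0,0,0,0],[0,0,0,0,0,0,0],[0,0,0,0,0,0,0]]' | grep -E "pos|force: \["
python3 -m jog '[[0,0,-0.002,0,0,0,0],[0,0,-0.004,0,0,0,0],[0,0,-0.03,0,0,0,0],[0,0,-0.04,0,0,0,0],[0,0,-0.04,0,0,0,0]]' | grep -E "pos|force: \["
python3 -m jog '[[-0.04,0,-0.04,0,0,0,0],[-0.045,0,0,0,0,0,0],[-0.045,0,0,0,0,0,0],[-0.045,0,0,0,0,0,0],[0,0,0,0,0,0,0]]' | grep -E "pos|force: \["
python3 - <<'E'
from h import *
np.set_printoptions(precision=1,suppress=True)
a=eyes.capture('scene'); b=eyes.capture('top')
o=[cv2.imread(f"pics/{n}0.png")[:,:,::-1] for n in('scene','top')]
for n,i,j in(('scene',o[0],a),('top',o[1],b)): 
    r=(slice(240,300),slice(180,340)) if n=='scene' else (slice(60,160),slice(225,345))
    g=[cv2.cvtColor(np.ascontiguousarray(k[r]),cv2.COLOR_RGB2GRAY).astype(np.float32) for k in(i,j)]
    print(n,'scale shift px',cv2.phaseCorrelate(*g))
cv2.imwrite('pics/s5.png',cv2.resize(np.hstack([a[150:270,200:320],b[110:230,210:330]])[:,:,::-1],(800,400),interpolation=cv2.INTER_CUBIC))
E
```

```text
eef_pos: [604.8, 29.9, 62.9]
force: [-8.7, 0.0, 16.9]
eef_pos: [604.5, 29.9, 178.0]
force: [-0.5, -0.9, 0.9]
eef_pos: [443.0, -34.4, 212.1]
force: [1.4, -0.4, -0.2]
scene scale shift px ((-0.008025029687686924, -0.032497062914409014), 0.9937426880995432)
top scale shift px ((0.009969642688567149, 0.02666988556160277), 1.0038678952058155)
```

View pics/s5.png

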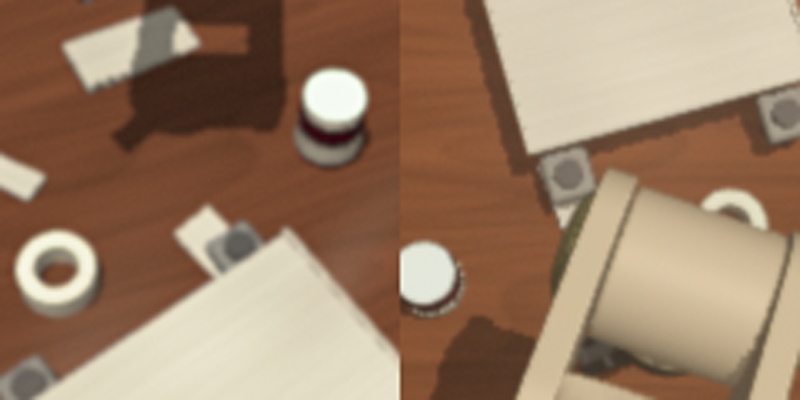

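The shim is squarely under the foot, the scale hasn't moved (image shift under 0.05 px), and the neighbouring items look undisturbed. I'll hand it in.

```bash
python3 -c "
from rig import finish_job
print(finish_job())"
```

```text
the job is handed in; nothing more can be done
None
```

The job is handed in, though no verdict came back: the middle-sized shim is snug under the bare front-left foot (about 11.5 N push, roughly 2 mm past contact), and the cap moved only about 0.3 mm under 17 N. The scale shows no shift in either camera, and nothing else on the counter was touched.

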